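# Take a dipstick reading from the gear unit

## Robot

A 6-joint arm with a two-finger parallel gripper is mounted at the origin on the work surface; the furniture and walls round the work are solid. World frame = base frame: x ahead of the robot, y to its left, z up, the work surface at z = 0. Lengths are in m, angles in rad, forces in N, time in s.
With the tool pointing down it reaches from about 0.275 to 0.875 m from the base axis. Payload 12.5 kg.
Tool frame: the origin (TCP) lies on the centre line of the jaws, within the pads' length; the fingertips stand r.finger_overhang ahead of it and the grasp point (between the pads) lies 3 mm ahead of it (r.finger_overhang is the distance from the TCP to the fingertips, in m); z points along the fingers, y is the line along which they close (so a half turn about z gives the same grasp; the last joint's range is limited). The gripper opens to 85 mm and grips with 20 to 120 N. Pads are 22 mm wide; open, the fingers measure 114 mm over their backs; the gripper's body (76 mm by 85 mm) begins 54 mm behind the grasp point. The pads swing forward as they close: fully open they stand 13 mm farther back than shut.
Start: joints at [-1.245, 0.351, 1.652, -0, 1.139, -0.085], TCP at [0.22, -0.504, 0.253] pointing down, gripper open.
Joint ranges: [-2.75, 2.75], [-0.79, 2.1], [0.01, 2.65], [-1.57, 4.71], [0.07, 3.14], [-2.87, 2.87]. Speed limits (rad/s): [2.22, 2.22, 2.79, 3.14, 3.14, 3.14].

## Interface

Orientations are given as a unit quaternion [x, y, z, w].
In Python, from cell import r, optics gives the robot as it stands. The module is installed in compiled form; this text tells all that it offers. Calls block until the motion is done:
- r.move_to(position, orientation): joint-space move of the TCP to a pose.
- r.move_linear(position, rot=None, vel=0.15): straight line of the TCP; rot=None keeps the orientation; vel is the mean speed in m/s.
- r.set_joints(angles): joint-space move.
- r.set_gripper(opening, squeeze=None): opening from 0.0 (shut) to 1.0 (fully open); squeeze is the grip in N (None keeps the last); returns when the fingers have stopped.
- r.sleep(seconds).
- r.inverse_kinematics(position, orientation): joint angles nearest the present ones, or None.
- optics.get_image(name): name is "side" or "top" or "wrist"; returns a dict with "pixels" (420x560x3 uint8, red, green, blue), "depth" (420x560 float32, m along the optical axis (not along the pixel's ray), 0 where there is no reading), "fx", "fy", "cx", "cy" (pixels), "D" ([k1, k2, p1, p2, k3] as OpenCV has them; the pictures are not rectified), "camera_from_world" (4x4, takes a point from world to camera coordinates); the wrist camera has in their place "mount" (4x4, takes a point from camera to tool coordinates, whose origin is the TCP and whose axes are the flange's). Camera axes: x right, y down, z forward; pixel columns grow to the right and rows downward; lengths in m; the calibration is good to about 2 mm. A picture is of the moment at which its call begins: read the wrist's pose just before it.
A pose or a line that the arm cannot do raises r.PlanningError and nothing moves.
- r.hand_in(): hands the job in; it is judged then, once.
Readings, each from a call of its own:
- r.current_t(): time.
- r.current_q(): joint angles.
- r.current_qvel(): joint speeds.
- r.current_effort(): joint torques, N m.
- r.current_tool_pos(): TCP position.
- r.current_ee_rot(): TCP orientation.
- r.current_contact_force(): force on the tool from outside, world axes, zero at the start.
- r.current_torque(): the same for the moment, N m.
- r.current_opening(): opening from 0.0 (shut) to 1.0 (fully open).
- r.current_finger_force(): force on a finger pad.
Only numpy, scipy, OpenCV 4.12 (cv2) and the standard library are available. Lean on these libraries where they do the work, as an engineer would, in place of code of your own. Each camera call takes 0.05 s, during which the arm holds its last target. There are 200 camera calls.

## Task

Take the dip rod from its rest and push its thin end down the gear unit's slanting guide tube, without forcing it, until the collar sits fully home on the mouth of the tube. Then pull it right out and finish while still holding it in the gripper: level and still, its tip over the drip tray and about 15 cm above the bench, ready for reading. Leave the screwdriver, the bearing and the oil can where they are.

Things in the scene. Friction and masses are not known exactly. Their poses are not given: they have to be found in the camera images.
- dip_rod: loose 120 g dip rod: black flat-sided handle 90 long, 16 wide (y), 20 high (z); steel collar 36 dia, 10 thick; steel rod 10 dia, 115 long, with tapered tip. Origin on the axis in the handle, 45 mm from its outer end, 40 mm from the collar's back; x points to the tip, z up in the rest. Balances 40 mm from the origin towards the tip. Starts level in its rest, axis 50 mm above the bench
- rod_tip (a point): end of the rod, on its axis, 165 mm from the rod's origin along its x
- collar_face (a point): centre of the collar's front face (the face towards the tip), 50 mm from the rod's origin along its x
- gear_unit: fixed grey gear casing, 112 x 112 mm, 106 mm high with bolts to 112 and a breather to 118, on a bed plate 130 (x) x 150 (y). Origin on the bench under the casing's middle. The guide tube leaves its +y side
- guide_tube: steel tube fixed to the gear unit, 22 mm outside, bore 15, last 17 mm flared to a mouth 34 outside, 27 inside; 125 long, open, slanting 40 degrees from level. Origin: centre of the mouth's rim (111 mm to +y of the gear unit's origin, 112 mm above the bench); z points outwards and up along the tube, x level. With the collar home, collar_face is at this origin and the rod's x opposite to this z
- rod_rest: fixed rest under the rod: plate 200 x 60 mm, 8 thick, two slotted saddles 54 high, 50 wide, 8 thick, at x = 110 (under the thin rod) and x = -42 (under the handle's outer end). Slots open upwards, 9 and 14 mm deep. Origin on the bench below the rod's origin (to 3 mm), x axis as the rod's at the start. Between the saddles the handle is free for fingers
- drip_tray: fixed shallow open aluminium tray 110 (x) x 130 (y) mm, 16 high. Origin at the middle of its underside on the bench
- screwdriver: bystander: screwdriver with yellow handle, 29 x 215 x 32, lying on the bench nearer to the robot
- bearing: bystander: steel ball bearing, 72 dia, 16 high, lying flat nearer to the robot on the right
- oil_can: bystander: squeeze oil can with long spout, 66 dia, 183 high, standing far right

How it is judged:
On the way, in this order (a step that is already met when the one before it is completed fails the run):
1. the rod is in the guide tube with its collar fully home on the mouth (within 5 mm) (distance between collar_face and guide_tube below 0.005 m and angle between the x axis of dip_rod and the z axis of guide_tube, either way round below 0.12 rad and z of rod_tip in the frame of guide_tube below -0.1 m), for 0.2 s.
2. the rod is right out of the tube again, still in the fingers (z of rod_tip in the frame of guide_tube above 0.01 m and contact force between dip_rod and the fingers above 1 N), for 0.1 s.
At the end, for the whole second after the job is handed in: the rod is held in the fingers alone, touching neither gear unit, rest nor tray, level within 8 degrees, at rest, its tip above the drip tray's outline and 100 to 220 mm above the bench (angle between dip_rod's own x axis and vertical between 1.431 and 1.711 rad and x of rod_tip in the frame of drip_tray between -0.055 and 0.055 m and y of rod_tip in the frame of drip_tray between -0.065 and 0.065 m and height (world z) of rod_tip between 0.1 and 0.22 m and contact force between dip_rod and the fingers above 1 N and contact force between dip_rod and gear_unit below 0.1 N and contact force between dip_rod and rod_rest below 0.1 N and contact force between dip_rod and drip_tray below 0.1 N and linear speed of dip_rod below 0.02 m/s and angular speed of dip_rod below 0.15 rad/s); the arm keeps its last pose, push and grip.
It fails at once if the rod is forced against the gear unit with more than 60 N (contact force between dip_rod and gear_unit above 60 N).
It fails at once if a bystander is shifted more than 30 mm (distance of any of screwdriver, bearing, oil_can from where it was at the start of the episode above 0.03 m).
It also fails if it takes over 48 s, if anything falls off the work surface, if the arm or the gripper's body presses on something with over 40 N, if the wrist force passes 120 N, or if a joint passes its speed limit or range.

## Working session

There is one attempt and no reset: what is moved stays moved. The work goes in short steps, each a Python script; the robot and the scene stay as the last script left them, time stands still between calls to the robot, and variables do not carry over. Pictures are saved under pics/ and viewed, at most 10 in all, crops included, and the job is handed in when it is done.

```bash
mkdir -p pics; cat > h.py <<'E'
import numpy as np, cv2
from cell import r, optics
from scipy.spatial.transform import Rotation as R
def grab(n):
    if n=="wrist":
        p=np.array(r.current_tool_pos()); q=r.current_ee_rot()
    d=optics.get_image(n)
    if n=="wrist":
        T=np.eye(4);T[:3,:3]=R.from_quat(q).as_matrix();T[:3,3]=p
        d["wc"]=T@np.array(d["mount"])
    else: d["wc"]=np.linalg.inv(np.array(d["camera_from_world"]))
    d["K"]=np.array([[d["fx"],0,d["cx"]],[0,d["fy"],d["cy"]],[0,0,1.]])
    return d
def cloud(d):
    v,u=np.mgrid[0:420,0:560]
    n=cv2.undistortPoints(np.stack([u.ravel(),v.ravel()],1).astype(np.float64)[:,None],d["K"],np.array(d["D"],float))[:,0]
    z=d["depth"].ravel()[:,None].astype(float)
    P=np.c_[n*z,z]@d["wc"][:3,:3].T+d["wc"][:3,3]
    P[z[:,0]==0]=np.nan
    return P.reshape(420,560,3)
def save(d,n): cv2.imwrite("pics/"+n,d["pixels"][:,:,::-1])
E
python3 - <<'E'
from h import *
import pickle
for n in("top","side"):
    d=grab(n); save(d,n+"0.png"); P=cloud(d); np.save(n+"P.npy",P); pickle.dump({k:d[k] for k in d},open(n+".pkl","wb")); print(n,d["wc"].round(3).tolist(),d["fx"])
print(r.finger_overhang,r.current_ee_rot(),r.current_t())
E
```

```text
top [[0.006, -0.993, 0.121, 0.28], [-1.0, -0.007, -0.01, -0.098], [0.011, -0.121, -0.993, 1.507], [0.0, 0.0, 0.0, 1.0]] 526.6686895007083
side [[0.951, -0.178, 0.252, 0.091], [-0.309, -0.549, 0.776, -1.217], [0.0, -0.816, -0.577, 0.918], [0.0, 0.0, 0.0, 1.0]] 537.9043427869649
0.022 [ 9.78983543e-01  2.03938614e-01 -4.08457370e-05 -5.12588151e-04] 0.1
```

View pics/top0.png

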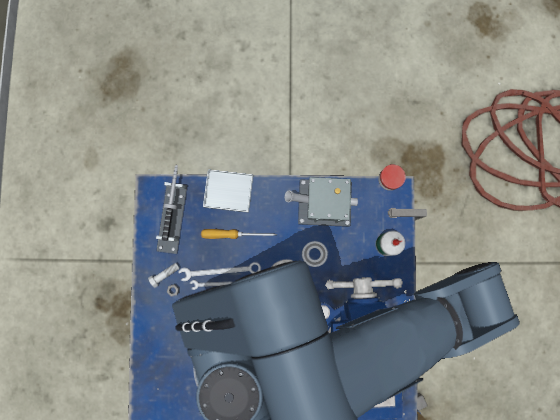

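View pics/side0.png

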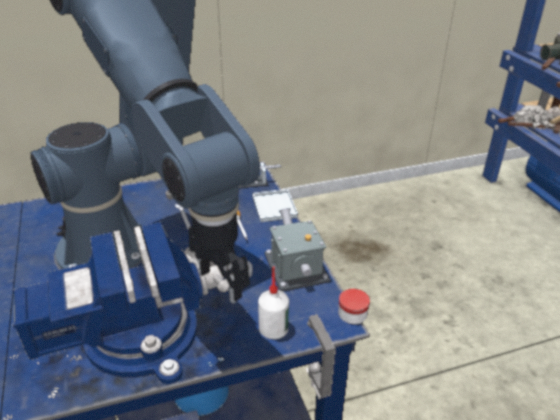

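The top view shows the rod in its rest at about (172,165–245) with the tip up in the picture (+x), the tray at (228,190), the gear unit at (328,200) and the tube mouth at about (289,196). The screwdriver is at (235,234), the bearing at (315,253) and the oil can at (391,242). The side view shows the same layout from the right.

```bash
python3 - <<'E'
from h import *
P=np.load("topP.npy")
def box(u0,v0,u1,v1,z0,z1):
    Q=P[v0:v1,u0:u1].reshape(-1,3); return Q[(Q[:,2]>z0)&(Q[:,2]<z1)]
def rect(n,Q): print(n,len(Q),Q.mean(0).round(4),Q.min(0).round(3),Q.max(0).round(3),cv2.minAreaRect((Q[:,:2]*1000).astype(np.float32)))
rect("gear top",box(295,170,360,235,.098,.113))
rect("gear all",box(295,170,360,235,.05,.113))
rect("plate",box(290,165,365,240,.004,.03))
rect("tray",box(195,165,260,215,.006,.03))
rect("mouth",box(275,180,300,215,.06,.15))
rect("rest plate",box(145,155,200,260,.004,.02))
Q=box(145,155,200,260,.035,.09); rect("rod+",Q)
Q=Q[np.argsort(-Q[:,0])]
for a in np.arange(.62,.30,-.012):
    s=Q[(Q[:,0]<a)&(Q[:,0]>a-.012)]
    if len(s): print(round(a,3),len(s),s[:,1].min().round(3),s[:,1].mean().round(4),s[:,1].max().round(3),s[:,2].max().round(3))
print("wd",rect("sd",box(195,225,280,245,.008,.05)),rect("bearing",box(298,238,330,268,.008,.03)),rect("oil",box(370,225,408,260,.05,.25)))
im=cv2.imread("pics/top0.png"); cv2.imwrite("pics/c1.png",cv2.resize(im[150:270,140:380],None,fx=3.3,fy=3.3,interpolation=cv2.INTER_CUBIC))
E
```

```text
gear top 1690 [ 0.466  -0.2402  0.1053] [ 0.41  -0.3    0.098] [ 0.525 -0.151  0.113] ((467.8608093261719, -224.79002380371094), (148.3206787109375, 112.62301635742188), 87.81869506835938)
gear all 1868 [ 0.4655 -0.2402  0.1027] [ 0.408 -0.325  0.051] [ 0.525 -0.151  0.113] ((466.5666198730469, -237.6571044921875), (174.0352783203125, 114.68379974365234), 88.23070526123047)
plate 741 [ 0.4427 -0.2196  0.0108] [ 0.362 -0.355  0.004] [ 0.548 -0.141  0.028] ((454.95245361328125, -247.81541442871094), (185.71456909179688, 214.60691833496094), 0.31381723284721375)
tray 429 [0.4992 0.0413 0.0111] [ 0.432 -0.052  0.006] [0.561 0.134 0.026] ((496.51123046875, 41.02816390991211), (129.48452758789062, 185.01730346679688), 0.4190293848514557)
mouth 145 [ 0.4707 -0.1411  0.1049] [ 0.457 -0.162  0.086] [ 0.488 -0.122  0.127] ((472.12139892578125, -142.01187133789062), (31.038429260253906, 40.87245178222656), 0.24163389205932617)
rest plate 1067 [0.4149 0.1952 0.0079] [0.301 0.121 0.004] [0.541 0.279 0.02 ] ((421.6641540527344, 198.7250213623047), (239.54115295410156, 156.9499969482422), 1.2478718
[... 675 characters left out ...]
1 0.067
0.392 30 0.194 0.2012 0.212 0.069
0.38 28 0.196 0.2029 0.211 0.062
0.368 64 0.18 0.2063 0.231 0.066
0.356 15 0.181 0.1947 0.209 0.064
sd 425 [0.3747 0.0385 0.0212] [ 0.362 -0.101  0.008] [0.392 0.111 0.033] ((377.2206726074219, 5.256439208984375), (28.50511932373047, 212.10350036621094), 2.2617318630218506)
bearing 400 [ 0.3204 -0.209   0.0148] [ 0.285 -0.252  0.008] [ 0.362 -0.164  0.024] ((320.4802551269531, -209.42599487304688), (80.42365264892578, 72.52600860595703), 76.80305480957031)
oil 512 [ 0.3473 -0.4116  0.0954] [ 0.315 -0.45   0.05 ] [ 0.381 -0.384  0.182] ((348.5066223144531, -416.386962890625), (64.43958282470703, 65.68750762939453), 72.43450164794922)
wd None None None
```

View pics/c1.png

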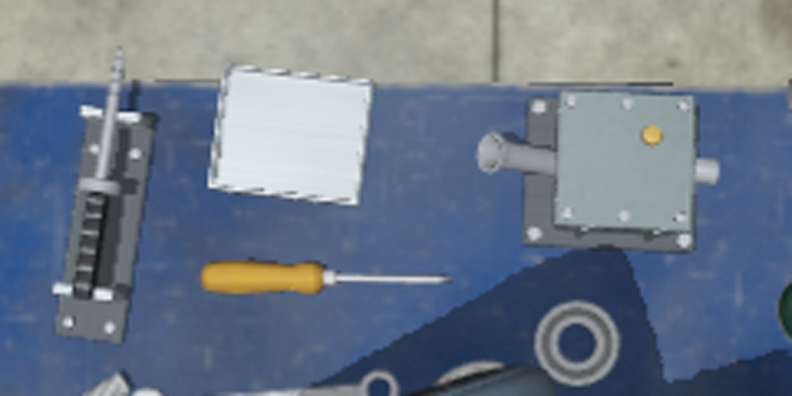

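```bash
cat >> h.py <<'E'
def tool(rodx, s=1, up=np.array([0,0,1.])):
    # tool orientation with rod x = s*tool x, tool z = downward normal to the rod in its vertical plane
    x=np.array(rodx,float); x/=np.linalg.norm(x)
    z=-(up-x*(up@x)); z/=np.linalg.norm(z); X=s*x
    return R.from_matrix(np.c_[X,np.cross(z,X),z])
E
python3 - <<'E'
from h import *
rx=np.array([np.cos(.113),-np.sin(.113),0]); c,s_=np.cos(np.radians(40)),np.sin(np.radians(40))
for s in(1,-1):
    for n,p,d in(("pick",[.418,.198,.053],rx),("look",[.44,-.10,.36],[0,-1,0]),("pre",[.470,-.13+.21*c,.112+.21*s_],[0,-c,-s_]),("home",[.470,-.13+.045*c,.112+.045*s_],[0,-c,-s_]),("final",[.344,.04,.15],[1,0,0]),("final2",[.497,.19,.15],[0,-1,0])):
        q=r.inverse_kinematics(p,tool(d,s).as_quat()); print(s,n,None if q is None else np.round(q,2))
p=r.current_tool_pos(); r.move_linear([p[0],p[1],.36])
r.move_to([.44,-.10,.36],tool([0.3,-1,0],1).as_quat())
d=grab("wrist"); print(np.array(d["mount"]).round(3).tolist(),r.current_t(),r.current_q()); save(d,"w1.png"); np.save("w1P.npy",cloud(d))
E
```

```text
1 pick [ 0.34  0.53  2.01 -0.    0.6   2.03]
1 look [-0.33  0.07  1.74 -0.    1.33  2.81]
1 pre [-0.36  0.32  1.88  0.67  1.3   2.48]
1 home [-0.58  0.56  1.82  0.6   1.25  2.22]
1 final [-0.02  0.15  2.24 -0.    0.75  1.55]
1 final2 [ 0.28  0.45  1.79 -0.    0.9  -2.86]
-1 pick [ 0.34  0.53  2.01 -0.    0.6  -1.12]
-1 look [-0.33  0.07  1.74 -0.    1.33 -0.33]
-1 pre [-0.36  0.32  1.88  0.67  1.3  -0.66]
-1 home [-0.58  0.56  1.82  0.6   1.25 -0.92]
-1 final [-0.02  0.15  2.24 -0.    0.75 -1.59]
-1 final2 [ 0.28  0.45  1.79 -0.    0.9   0.28]
[[0.0, -0.953, -0.302, 0.077], [1.0, 0.0, 0.001, -0.0], [-0.0, -0.302, 0.953, -0.12], [0.0, 0.0, 0.0, 1.0]] 3.2333 [-3.27387793e-01  6.73633712e-02  1.73974426e+00 -7.51244284e-05
  1.33458713e+00  2.52292681e+00]
```

View pics/w1.png

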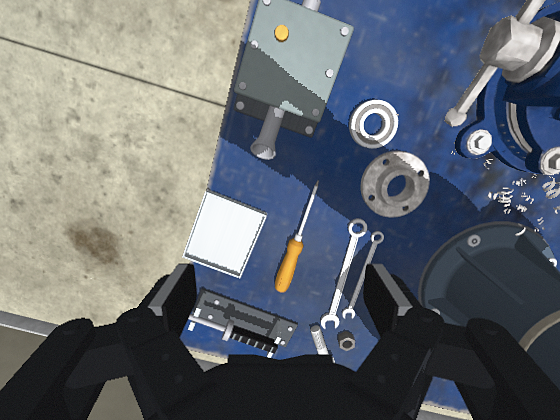

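The wrist view shows the gear unit at (295,65), the tube mouth at (263,150), the tray at (225,235) and the rod at (245,340). I'll take one near view of the mouth and one of the rod, using the wrist orientation that keeps joint 6 mid-range.

```bash
python3 - <<'E'
from h import *
r.move_to([.47,-.12,.27],tool([0,-1,0],-1).as_quat())
d=grab("wrist"); save(d,"w2.png"); np.save("w2P.npy",cloud(d))
r.move_to([.40,.198,.22],tool([np.cos(.113),-np.sin(.113),0],-1).as_quat())
d=grab("wrist"); save(d,"w3.png"); np.save("w3P.npy",cloud(d))
print(r.current_t())
a=cv2.imread("pics/w2.png");b=cv2.imread("pics/w3.png")
cv2.imwrite("pics/w23.png",cv2.resize(np.hstack([a,b]),(800,300),interpolation=cv2.INTER_AREA))
E
```

```text
7.0167
```

View pics/w23.png

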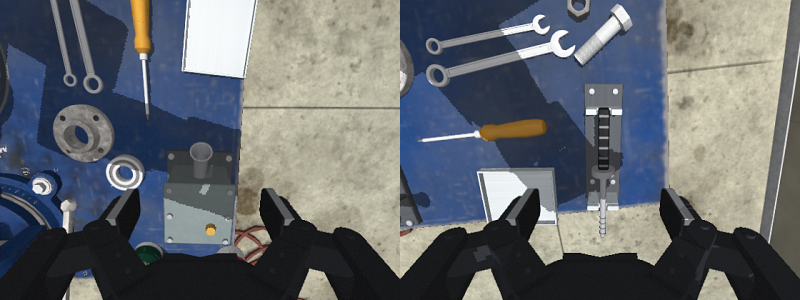

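The left half shows the mouth at full-resolution (280,213) with the bore visible. The right half shows the rod at about (284,150–330), clear in its rest. Next I fit the tube profile and the rod axis to the clouds.

```bash
cat > fit.py <<'E'
from h import *
from scipy.optimize import least_squares
def pd(w,rho,V):
    D=[]
    for (a,b) in zip(V[:-1],V[1:]):
        a=np.array(a);b=np.array(b);p=np.stack([w,rho],1);t=np.clip((p-a)@(b-a)/((b-a)@(b-a)),0,1)
        D.append(np.linalg.norm(p-a-t[:,None]*(b-a),axis=1))
    return np.min(D,0)
TUBE=[(-.075,.011),(-.017,.011),(0,.017),(0,.0135),(-.017,.0075),(-.06,.0075)]
def axis(yaw,el): return np.array([np.cos(el)*np.cos(yaw),np.cos(el)*np.sin(yaw),np.sin(el)])
def prof(Q,o,ax):
    w=(Q-o)@ax; return w,np.linalg.norm(Q-o-w[:,None]*ax,axis=1)
def fit(Q,V,x0,freeel=True):
    f=lambda x:pd(*prof(Q,x[:3],axis(x[3],x[4])),V)
    s=least_squares(f,x0,loss="soft_l1",f_scale=.0015,x_scale=[.01,.01,.01,.1,.1]); return s.x,np.median(f(s.x))
E
python3 - <<'E'
from fit import *
for f in("w2P","w1P","topP"):
    P=np.load(f+".npy").reshape(-1,3);P=P[np.isfinite(P[:,0])]
    m0=np.array([.471,-.135,.112]); ax=axis(np.pi/2,np.radians(40))
    w,rho=prof(P,m0,ax); Q=P[(w>-.055)&(w<.015)&(rho<.026)&(P[:,2]>.055)]
    x,e=fit(Q,TUBE,np.r_[m0,np.pi/2,np.radians(40)]); print("tube",f,len(Q),x[:3].round(4),np.degrees(x[3:]).round(2),e.round(5))
    G=P[(abs(P[:,2]-.106)<.003)&(abs(P[:,0]-.467)<.07)&(P[:,1]<-.185)&(P[:,1]>-.32)]
    print(" gear",len(G),cv2.minAreaRect((G[:,:2]*1000).astype(np.float32)),np.median(G[:,2]))
    T=P[(P[:,2]>.003)&(P[:,2]<.022)&(abs(P[:,0]-.497)<.075)&(abs(P[:,1]-.041)<.085)]
    if len(T): print(" tray",len(T),np.percentile(T,[1,99],axis=0).round(3).tolist())
for f in("w3P","topP"):
    P=np.load(f+".npy").reshape(-1,3);P=P[np.isfinite(P[:,0])]
    w,rho=prof(P,np.array([.406,.199,.05]),axis(-.113,0))
    # thin rod part only (57..163 mm, without saddle) + collar
    Q=P[(((w>.056)&(w<.1))|((w>.118)&(w<.17)))&(rho<.014)&(P[:,2]>.04)]
    x,e=fit(Q,[(.05,.005),(.15,.005),(.165,.003),(.165,0)],np.r_[.406,.199,.05,-.113,0]); print("rod",f,len(Q),x.round(4),e.round(5))
    H=P[(w>-.035)&(w<.035)&(rho<.016)&(P[:,2]>.055)]; ww=(H-x[:3])@axis(x[3],0); lat=(H-x[:3])@np.array([-np.sin(x[3]),np.cos(x[3]),0])
    print(" handle top z",np.median(H[:,2]),"lat",np.percentile(lat,[2,50,98]).round(4))
    C=P[(w>.02)&(w<.07)&(abs(rho)<.022)&(P[:,2]>.0625)&(P[:,2]<.072)]; print(" collar",len(C),(((C-x[:3])@axis(x[3],0))).round(4)[::max(1,len(C)//12)])
E
```

```text
tube w2P 1117 [ 0.4719 -0.1307  0.1116] [87.59 32.87] 0.0007
 gear 7607 ((467.7428283691406, -241.16461181640625), (112.13255310058594, 111.76083374023438), 88.11476135253906) 0.10515355750631494
 tray 2650 [[0.441, -0.028, 0.003], [0.558, 0.087, 0.017]]
tube w1P 908 [ 0.473  -0.1324  0.1141] [88.04 39.44] 0.00058
 gear 9375 ((467.725830078125, -241.62973022460938), (112.19667053222656, 112.41307067871094), 87.75680541992188) 0.10525299282009715
 tray 1562 [[0.442, -0.029, 0.003], [0.559, 0.106, 0.017]]
tube topP 195 [ 0.4719 -0.131   0.1131] [85.36 36.76] 0.00084
 gear 1116 ((466.9523620605469, -242.39901733398438), (111.78939819335938, 111.99366760253906), 87.91963958740234) 0.10581727181180811
 tray 928 [[0.427, -0.038, 0.003], [0.558, 0.119, 0.02]]
rod w3P 577 [ 0.4093  0.2019  0.0487 -0.1184  0.0015] 0.00037
 handle top z 0.05915388362375007 lat [-0.0074 -0.0001  0.0078]
 collar 219 [0.0351 0.0345 0.0355 0.0356 0.0371 0.0395 0.039  0.0391 0.0398 0.0413
 0.0433 0.0434 0.0439]
rod topP 109 [ 0.4025  0.2014  0.0549 -0.1325 -0.0315] 0.00134
 handle top z 0.059512467852677275 lat [-0.0091 -0.0014  0.0073]
 collar 33 [0.0678 0.0495 0.0504 0.0468 0.047  0.0481 0.0438 0.0444 0.0461 0.0467
 0.041  0.0412 0.0424 0.0429 0.0395 0.0338 0.0247]
```

The sources agree: the mouth is at (0.4716, -0.1304, 0.112) with yaw 88°, and the rod origin is at (0.4037, 0.2026) with yaw -0.118. Now I grasp the rod.

```bash
python3 - <<'E'
from fit import *
x=axis(-.118,0); q=tool(x,-1).as_quat(); g=np.array([.4037,.2026,.053])+.010*x
r.move_to(g+[0,0,.08],q); r.move_linear(g,vel=.1)
print("down",r.current_contact_force())
r.set_gripper(0,70); print(r.current_opening(),r.current_finger_force(),r.current_contact_force())
r.move_linear(g+[0,0,.15],vel=.12); r.sleep(.2)
d=grab("wrist"); save(d,"w4.png"); np.save("w4P.npy",cloud(d)); np.save("w4T.npy",np.r_[r.current_tool_pos(),r.current_ee_rot()])
print(r.current_opening(),r.current_contact_force(),r.current_t())
p=np.array(r.current_tool_pos()); P=np.load("w4P.npy").reshape(-1,3);P=P[np.isfinite(P[:,0])]
T=R.from_quat(r.current_ee_rot()); L=T.inv().apply(P-p)*[-1,-1,1]  # rod x along local x ; z down
S=L[(L[:,0]>.02)&(L[:,0]<.18)&(abs(L[:,1])<.022)&(abs(L[:,2])<.05)]
for a in np.arange(.02,.18,.01):
    s=S[(S[:,0]>=a)&(S[:,0]<a+.01)]
    if len(s): print(a.round(3),len(s),s.min(0).round(4),s.mean(0).round(4),s.max(0).round(4))
E
```

```text
down [ 0.23218331 -0.18621451  0.06894366]
0.17261682296007705 68.17532658576965 [-0.91445521 -0.17183628  5.64954471]
0.16873174221993317 [ 0.29075299  0.60759589 -1.25331938] 10.7
0.02 786 [ 0.02   -0.0122 -0.0117] [ 0.0265 -0.0007 -0.0049] [0.03   0.0111 0.0122]
0.03 346 [ 0.03   -0.0123 -0.0114] [ 0.0304 -0.0004 -0.0042] [0.0314 0.011  0.0086]
```

View pics/w4.png

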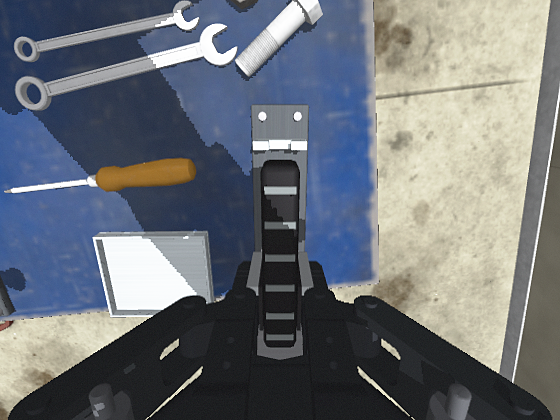

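The rod is held with its handle between the pads, and the collar back is 30 mm ahead of the TCP as intended. Next is the pre-insert pose, with a check of how the rod sits in the hand.

```bash
cat >> fit.py <<'E'
M=np.array([.4716,-.1304,.112]); TZ=axis(np.radians(88),np.radians(40))
def rodpose(tip_w, tz=TZ, off=np.zeros(3), el=0.):
    "TCP, quat with tip at tip_w along tube z"
    T=tool(-tz,-1); return M+off+(tip_w+.155)*tz-.003*T.as_matrix()[:,2],T.as_quat()
def seerod(cam,n=None):
    d=grab(cam); P=cloud(d).reshape(-1,3);P=P[np.isfinite(P[:,0])]
    if n: save(d,n)
    T=R.from_quat(r.current_ee_rot()); L=T.inv().apply(P-np.array(r.current_tool_pos()))*[-1,-1,1]
    return L
E
python3 - <<'E'
from fit import *
L=seerod("wrist")
H=L[(abs(L[:,1])<.005)&(L[:,2]>-.015)&(L[:,2]<.01)&(L[:,0]>-.054)&(L[:,0]<.015)]
print("handle top slope",np.polyfit(H[:,0],H[:,2],1),len(H),H[:,0].min())
p,q=rodpose(.04); r.move_to(p,q); r.sleep(.3)
for c in("top","side"):
    L=seerod(c,c+"1.png")
    S=L[(L[:,0]>.02)&(L[:,0]<.17)&(abs(L[:,1])<.025)&(abs(L[:,2])<.03)]
    print(c,len(S))
    for a in np.arange(.02,.17,.015):
        s=S[(S[:,0]>=a)&(S[:,0]<a+.015)]
        if len(s): print(a.round(3),len(s),s.min(0).round(4),np.median(s,0).round(4),s.max(0).round(4))
a=cv2.imread("pics/top1.png")[150:290,230:380];b=cv2.imread("pics/side1.png")[140:300,200:360]
cv2.imwrite("pics/c2.png",np.hstack([cv2.resize(a,(400,373)),cv2.resize(b,(373,373))]))
print(r.current_t(),r.current_contact_force())
E
```

```text
handle top slope [ 0.00516192 -0.0058811 ] 3336 -0.05399372562654458
top 6
0.02 6 [ 0.0227 -0.0152 -0.0021] [ 0.0308 -0.0101  0.0033] [0.0348 0.0179 0.0098]
side 254
0.02 37 [ 0.0201 -0.0129 -0.0153] [ 0.0263  0.0017 -0.0072] [0.035  0.0184 0.0039]
0.035 78 [ 0.035  -0.0163 -0.0189] [ 0.0405  0.0039 -0.004 ] [0.0495 0.0191 0.0225]
0.05 19 [ 0.0513 -0.0026 -0.0055] [ 0.0587  0.0018 -0.0006] [0.0644 0.0061 0.005 ]
0.065 19 [ 0.065  -0.004  -0.0042] [0.0716 0.0023 0.0002] [0.0797 0.0053 0.0059]
0.08 20 [ 0.0811 -0.0039 -0.003 ] [0.0867 0.0013 0.0011] [0.0935 0.0058 0.0054]
0.095 20 [ 0.0958 -0.0036 -0.0048] [0.1024 0.0025 0.0012] [0.1095 0.0061 0.0077]
0.11 20 [ 0.1104 -0.0034 -0.0037] [0.118  0.0019 0.0005] [0.1249 0.0061 0.0047]
0.125 20 [ 0.1254 -0.003  -0.0041] [0.1342 0.0015 0.0005] [0.1399 0.0061 0.0068]
0.14 20 [ 0.1403 -0.0037 -0.0056] [0.1479 0.0029 0.0011] [0.1548 0.0065 0.0117]
0.155 1 [0.155  0.0013 0.0028] [0.155  0.0013 0.0028] [0.155  0.0013 0.0028]
12.125 [-0.85520843  0.64740039 -1.67609468]
```

View pics/c2.png

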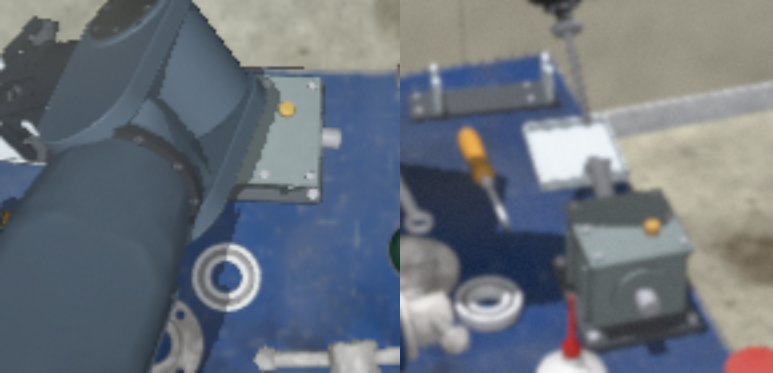

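The side view shows the rod in line with the tool, pointing at the mouth, with its tip in the air near crop pixel (587,120) and the mouth at (598,165). I'll fit both offsets from this same camera, then enter in steps while watching the force.

```bash
python3 - <<'E'
from fit import *
P=cloud(grab("side")).reshape(-1,3);P=P[np.isfinite(P[:,0])]
cam=np.array(grab("side")["wc"])[:3,3]
T=R.from_quat(r.current_ee_rot()).as_matrix(); ey,ez=T[:,1],T[:,2]
w,rho=prof(P,M,TZ)
def latfit(Q,V):
    f=lambda x:pd(*prof(Q,M+x[0]*ey+x[1]*ez,TZ),V)
    s=least_squares(f,[0,0],loss="soft_l1",f_scale=.0015); return s.x.round(4),len(Q),np.median(f(s.x)).round(5)
print("rod",latfit(P[(w>.05)&(w<.135)&(rho<.012)],[(0,.005),(.2,.005)]))
print("tube",latfit(P[(w>-.05)&(w<.004)&(rho<.024)],TUBE[:4]))
E
```

```text
rod (array([-0.001 , -0.0014]), 112, np.float64(0.00152))
tube (array([-0.0007, -0.0014]), 154, np.float64(0.00127))
```

```bash
python3 - <<'E'
from fit import *
f0=np.array(r.current_contact_force())
for w in(.015,-.005,-.012,-.02):
    p,q=rodpose(w); r.move_linear(p,vel=.04)
    f=np.array(r.current_contact_force())-f0; print(w,f.round(1),np.array(r.current_torque()).round(2))
    if np.linalg.norm(f)>8: break
print(r.current_t())
E
```

```text
0.015 [ 0.5  1.  -0.5] [-0.39  0.04 -0.  ]
-0.005 [0.2 1.  1. ] [-0.44  0.03 -0.02]
-0.012 [-0.5  0.7  0.5] [-0.41  0.02  0.06]
-0.02 [-1.5  0.1  0.7] [-0.44  0.01 -0.02]
14.325
```

Rod and tube agree within 0.3 mm and entry is free, so I continue until the collar seats.

```bash
python3 - <<'E'
from fit import *
T=rodpose(0)[1]; E=R.from_quat(T).as_matrix()
f0=np.array(r.current_contact_force())
for w in(-.04,-.06,-.08,-.095,-.105,-.11,-.112,-.1135,-.115,-.1165,-.118,-.1195):
    p,q=rodpose(w); r.move_linear(p,vel=.05 if w>-.1 else .02)
    f=np.array(r.current_contact_force())-f0; ft=E.T@f; print(w,ft.round(1),np.array(r.current_torque()).round(2))
    if np.linalg.norm(f)>15: break
r.sleep(.4); print(r.current_t(),(E.T@(np.array(r.current_contact_force())-f0)).round(1))
L=seerod("side","side2.png"); P=R.from_quat(r.current_ee_rot()).apply(L*[-1,-1,1])+r.current_tool_pos()
w,rho=prof(P,M,TZ); C=w[(rho>.0125)&(rho<.02)&(w>-.02)&(w<.02)]; print(np.percentile(C,[2,50,90,98]).round(4))
b=cv2.imread("pics/side2.png")[140:260,210:370]; cv2.imwrite("pics/c3.png",cv2.resize(b,(640,480)))
E
```

```text
-0.04 [0.1 1.2 1. ] [-0.45 -0.04 -0.04]
-0.06 [0.1 1.5 0.9] [-0.43  0.04 -0.04]
-0.08 [-0.8  1.7 -0.6] [-0.85  0.08 -0.  ]
-0.095 [-0.8  1.6 -1.9] [-0.93  0.09 -0.02]
-0.105 [-0.6  1.  -2.4] [-0.8   0.06 -0.  ]
-0.11 [-0.5  2.7 -1.9] [-0.8   0.09  0.04]
-0.112 [-1.1  1.7 -1.6] [-0.84 -0.02 -0.  ]
-0.1135 [-0.5  1.7 -1.3] [-0.79  0.   -0.05]
-0.115 [ 0.2  1.7 -2.9] [-0.74 -0.04  0.03]
-0.1165 [ 5.6  1.  -3.8] [ 0.04  0.04 -0.02]
-0.118 [17.4  0.9 -5.6] [ 1.72  0.05 -0.  ]
19.125 [16.6  1.  -6.4]
[-0.0186 -0.0031  0.0069  0.0135]
```

View pics/c3.png

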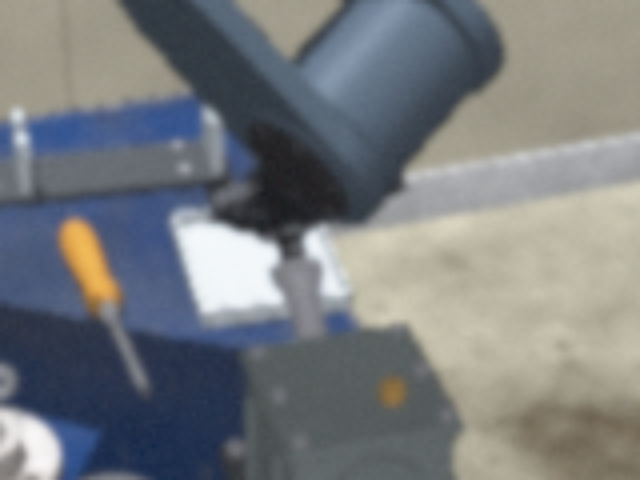

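The contact force rises at exactly the predicted depth (17 N at rest), and the picture shows the collar on the flared mouth at (297,262). Now I pull out and go to the reading pose.

```bash
python3 - <<'E'
from fit import *
f0=np.array(r.current_contact_force())
for w in(-.09,-.03,.06):
    p,q=rodpose(w); r.move_linear(p,vel=.07); print(w,(np.array(r.current_contact_force())-f0).round(1))
tp=np.load("topP.npy"); c=np.nanmedian(tp[185:197,222:234].reshape(-1,3),0); print("tray",c)
r.sleep(.2)
g=np.array([c[0],c[1]+.155,.155]); q=tool([0,-1,0],-1).as_quat()
r.move_linear(p+[0,0,.06],vel=.15); r.move_to(g+[0,0,.03],q); r.move_linear(g,vel=.08); r.sleep(.6)
print(r.current_t(),r.current_finger_force(),r.current_contact_force())
L=seerod("side","side3.png"); seerod("top","top3.png"); P=R.from_quat(r.current_ee_rot()).apply(L*[-1,-1,1])+r.current_tool_pos()
S=P[(abs(P[:,0]-g[0])<.03)&(abs(P[:,2]-.15)<.03)&(P[:,1]<g[1]-.045)&(P[:,1]>c[1]-.02)]
print(len(S),S[:,1].min(),np.polyfit(S[:,1],S[:,2],1),S.mean(0))
a=cv2.imread("pics/top3.png")[130:270,130:350];b=cv2.imread("pics/side3.png")[100:240,200:360]
cv2.imwrite("pics/c4.png",np.hstack([cv2.resize(a,(424,270)),cv2.resize(b,(308,270))]))
E
```

```text
-0.09 [  1.7  -7.7 -13.7]
-0.03 [  1.2  -7.3 -15.2]
0.06 [  0.5  -9.5 -15.9]
tray [0.50006103 0.04090365 0.00216508]
24.9083 68.23583722114563 [-0.4196495  -0.43236639 -2.07244341]
87 0.038026323313507554 [0.02690609 0.15117011] [0.49750742 0.09580117 0.15374774]
```

View pics/c4.png

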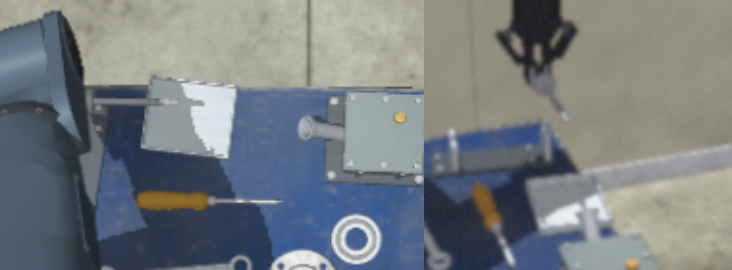

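The tip is measured at (0.498, 0.038), about 0.152 m up, within 1.6° of level and over the tray, at top crop pixel (178,101). The bystanders have not moved.

```bash
python3 -c "
from cell import r
print(r.hand_in())"
```

```text
the job is handed in; nothing more can be done
None
```

The job is handed in: the collar seated fully on the tube mouth at about 17 N, then I pulled the rod out, and it is held level and still with its tip about 15 cm above the drip tray (about 25 s used; the hand-in returned no verdict).

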